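# Draw the filled bottles out from under the nozzles and latch the slide

## Robot

A 6-joint arm with a two-finger parallel gripper is mounted at the origin on a cart in front of the work surface, level with it; the furniture and walls round the work are solid. World frame = base frame: x ahead of the robot, y to its left, z up, the work surface at z = 0. Lengths are in m, angles in rad, forces in N, time in s.
With the tool pointing down it reaches from about 0.35 to 0.775 m from the base axis. Payload 7.3 kg.
Tool frame: the origin (TCP) lies at the very end of the fingers, on their centre line; the grasp point (between the pads) lies 19 mm behind it; z points along the fingers, y is the line along which they close (so a half turn about z gives the same grasp; the last joint's range is limited). The gripper opens to 92 mm and grips with 3 to 60 N. Pads are 19 mm wide; open, the fingers measure 130 mm over their backs; the gripper's body (75 mm by 190 mm) begins 47 mm behind the grasp point.
Start: joints at [-1.48, 0.342, 1.524, -0, 1.275, -0.146], TCP at [0.123, -0.51, 0.227] pointing down, gripper open.
Joint ranges: [-2.53, 2.53], [-0.77, 2.02], [0.04, 2.7], [-1, 4.14], [0.28, 2.66], [-3.11, 3.11]. Speed limits (rad/s): [2.57, 2.57, 3.14, 3.14, 3.14, 3.14].

## Interface

Orientations are given as [roll, pitch, yaw] about the fixed x, y, z axes, in that order (R = Rz(yaw) Ry(pitch) Rx(roll)).
In Python, from cell import robot gives the robot as it stands.
- The arm moves only by the tool apply_moves, never from a script. Its argument "rows" is a list of rows, each an object with "xyz": the shift along the tool's x, y, z in mm, a list of three; "turn": the turn about the tool's z in rad. A call has 1 to 10 rows; each row shifts and turns the commanded pose from where the row before left it, along the tool's axes as they then stand; what a row does not reach is not made up. A row lasts 1/8 s, in which the tool goes at most 62.5 mm and 10.7 degrees, less where a joint would pass 70% of its speed; a pose out of reach is approached as far as the arm can. A call with a gripper value outside its range is refused whole. "gripper" is the opening, from 0 (shut) to 1 (fully open), set as the call begins (left out, the last holds). The fingers move at their own pace and stop on an object; "newtons" is the grip in N (left out, the last holds). Time passes only in rows, so rows that do not move let the fingers close. It gives the time, the measured TCP pose, the force and the opening at its end, in the units of the state.
- robot.observe(): the state, without advancing time (a new reading comes with each control period).
- robot.read_camera(name): name is "scene" or "top" or "wrist"; returns a dict with "frame" (400x640x3 uint8, blue, green, red), "mtx" (3x3 intrinsics, pixels), "R" (3x3) and "t" (3): a world point X has camera coordinates R X + t; the wrist camera has in their place "T_tool_cam" (4x4, takes a point from camera to tool coordinates, whose origin is the TCP and whose axes are the flange's). Camera axes: x right, y down, z forward; pixel columns grow to the right and rows downward; lengths in m; the calibration is good to about 2 mm. A picture is of the moment at which its call begins: read the wrist's pose just before it. There is no depth.
- robot.hand_in(): hands the job in, once; it reports no verdict.
The state is a dict: "time": time; "qpos": joint angles; "qvel": joint speeds; "joint_efforts": joint torques, N m; "tool_pos": TCP position; "tool_rot": TCP orientation; "contact_force": force on the tool from outside, world axes, zero at the start; "torque": the same for the moment, N m; "opening": finger opening in m.
Only numpy, scipy, OpenCV 4.12 (cv2) and the standard library are available. Lean on these libraries where they do the work, as an engineer would, in place of code of your own. Each camera call takes 0.05 s, during which the arm holds its last target. There are 200 camera calls.

## Task

The three bottles on the filling slide are full. With a fingertip push the latch's upright tab outward, away from the slide, so that its nose lifts clear; hook a fingertip behind the slide's pull lip and draw the slide out from under the nozzles, all the way to its stop; then push the tab back upright so that the nose drops fully down behind the latch bar and the slide is locked out. Pinch and lift nothing, keep all three bottles standing in their pockets, and leave the nozzles and the other things on the bench alone.

Things in the scene. Friction and masses are not known exactly. Their poses are not given: they have to be found in the camera images.
- filling_fixture: Fixed bottle-filling fixture: aluminium base plate 285 x 212 x 10 mm with two guide rails along it (tops at z 25 mm). Origin at bench height on the slide's centre line; z up, +x to the rear (nozzle end), -x to the front, where the slide is drawn, +y left. Plate: x -160 to +125, y -122 to +90 mm. Offsets below are in this frame.
- nozzle_bridge: Fixed bridge at the fixture's rear, not to be touched (same frame as the fixture): posts at x +106, y +/-81 mm, a 22 mm square manifold at x +106, z 139 to 161 mm, and three thin swan-neck nozzles (y -39, 0, +39 mm) that reach forward to x +58 mm and point down at x +61 mm, tips at z 103 mm, just above the bottle mouths.
- slide (a joint): Travel of the slide in m: 0 = home under the nozzles (as found), 0.090 = fully out at the front, against its stop. It slides with about 2.5 N of friction plus slight drag and stays where it is left. While the latch nose is down the slide is blocked (a few mm of play).
- lip_top (a point): Middle of the top edge of the slide's pull lip, z 62.5 mm; moves with the slide. The lip is an upright steel plate across the slide's front end, 100 mm wide (y -50 to +50 mm), 6 mm thick (8 mm at its rolled top edge). It stands at fixture x -63 mm at home, -153 mm fully out. Hooked 15 to 35 mm below its top and pulled toward fixture -x it draws the slide.
- lip_back (a point): Middle of the lip's rear (inner) face, z 40 mm; moves with the slide. Behind it is an open drip pan, floor at z 18 mm, 99 mm long and clear (small gusset feet below z 29 mm only in its front corners), then the bottle nest (44 mm long, 121 mm wide, top at z 40 mm). The bottles' front faces are 105 mm behind this point, their tops at z 101 mm.
- latch (a joint): Flip latch angle in rad, hinged along fixture x: 0 = tab upright, nose down (locked); grows as the tab is pushed outward (fixture -y); nose clear of the latch bar above 0.4, stop at 0.60. Stiff hinge, stays where left; about 1.5 N at the tab's top moves it. The nose drops in front of the bar on the slide's right edge at home, behind it when fully out; in between it cannot shut.
- latch_tab_top (a point): Middle of the top edge of the latch's tab; moves with the latch. The tab is an upright steel plate 22 mm long (along fixture x), 5 mm thick along y (7 mm at its rolled top edge), rising 57 mm above the hinge: at latch 0 its top is at z 92 mm, straight above the hinge; its top swings outward (-y) and down as the latch opens, to 32 mm outward and z 81 mm at 0.60.
- latch_hinge (a point): Centre of the latch's hinge, fixed on the fixture at (-30, -101, 34) mm: outside the right-hand rail. The clevis round it reaches 42 mm above the bench.
- bottle_left: Filled amber glass bottle, 33 mm diameter, 79 mm tall, loose; origin at the centre of its underside, z up. Stands 18 mm deep in the left pocket of the nest (fixture y +39 mm).
- bottle_mid: Filled amber glass bottle, 33 mm diameter, 79 mm tall, loose; origin at the centre of its underside, z up. Stands 18 mm deep in the mid pocket of the nest (fixture y 0 mm).
- bottle_right: Filled amber glass bottle, 33 mm diameter, 79 mm tall, loose; origin at the centre of its underside, z up. Stands 18 mm deep in the right pocket of the nest (fixture y -39 mm).
- pocket_left (a point): Centre of the floor of the left round pocket (36 mm wide, 18 mm deep) in the slide's nest; moves with the slide.
- pocket_mid (a point): Centre of the floor of the mid round pocket (36 mm wide, 18 mm deep) in the slide's nest; moves with the slide.
- pocket_right (a point): Centre of the floor of the right round pocket (36 mm wide, 18 mm deep) in the slide's nest; moves with the slide.
- parts_jar: Bystander: round clear jar with white lid, 62 mm diameter, 68 mm tall, standing loose on the bench; origin at the centre of its underside.
- spare_chuck: Bystander: spare capping chuck, a ring-shaped insert 43 mm diameter, 31 mm tall, loose on the bench; origin at the centre of its underside.
- empty_bottle: Bystander: empty amber bottle, 33 mm diameter, 79 mm tall, standing loose on the bench; origin at the centre of its underside.

How it is judged:
On the way, in this order (a step that is already met when the one before it is completed fails the run):
1. the latch is pushed open, nose clear of the bar, with the slide still home (value of joint latch above 0.4 rad and value of joint slide below 0.02 m), for 0.1 s.
2. the slide is drawn out to its stop with the latch open (value of joint slide above 0.086 m and value of joint latch above 0.3 rad), for 0.1 s.
At the end, for the whole second after the job is handed in: Slide out at least 85 of its 90 mm, latch within 0.1 rad of fully shut so that its nose stands behind the latch bar, all three bottles upright (within 0.15 rad) and at rest on the floors of their own pockets (within 12 mm) (value of joint slide above 0.085 m and value of joint latch below 0.1 rad and distance between bottle_left and pocket_left below 0.012 m and distance between bottle_mid and pocket_mid below 0.012 m and distance between bottle_right and pocket_right below 0.012 m and angle between each of bottle_left, bottle_mid, bottle_right's own z axis and vertical below 0.15 rad and linear speed of each of bottle_left, bottle_mid, bottle_right below 0.02 m/s); the robot touches nothing.
It fails at once if a bottle is lifted or knocked out of its pocket (not (distance between bottle_left and pocket_left below 0.015 m) or not (distance between bottle_mid and pocket_mid below 0.015 m) or not (distance between bottle_right and pocket_right below 0.015 m)).
It fails at once if a bottle is tipped (angle between any of bottle_left, bottle_mid, bottle_right's own z axis and vertical above 0.35 rad).
It fails at once if the pull lip or the latch tab is pinched (pressed on both faces at once) ((contact force between the fingers and slide_c1 above 2 N and contact force between the fingers and slide_c2 above 2 N) or (contact force between the fingers and latch_c3 above 1.5 N and contact force between the fingers and latch_c4 above 1.5 N)).
It fails at once if the nozzle bridge is struck (contact force between any of the arm, the fingers and nozzle_bridge above 3 N).
It fails at once if a thing standing about is knocked over or shoved aside (distance of any of parts_jar, spare_chuck, empty_bottle from where it was at the start of the episode above 0.03 m).
It also fails if it takes over 64 s, if anything falls off the work surface, if the arm or the gripper's body presses on something with over 40 N, if the wrist force passes 120 N, or if a joint passes its speed limit or range.

## Working session

There is one attempt and no reset: what is moved stays moved. The work goes in short steps, Python scripts to look and compute and a tool call to move; the robot and the scene stay as the last step left them, time stands still between calls to the robot, and variables do not carry over. Pictures are saved under pics/ and viewed, on a budget of 10 in all, crops included, one or two more only if the job needs it, and the job is handed in when it is done.

Besides the shell and the picture viewer there is one more tool, called after "Emit:" in YAML: its name, and indented under it one key for each argument. apply_moves: Moves the arm, as the interface text tells. Its arguments: {"type":"object","properties":{"rows":{"type":"array"},"gripper":{"type":"number"},"newtons":{"type":"number"}},"required":["rows"]}

```bash
mkdir -p pics; ls; python3 - <<'E'
from cell import robot
import cv2,numpy as np
s=robot.observe();print(s)
for n in("scene","top"):
    c=robot.read_camera(n);cv2.imwrite(f"pics/{n}0.png",c["frame"]);np.savez(f"{n}.npz",**c)
    print(n,c["mtx"],c["R"],c["t"])
E
```

```text
pics
{'time': 0.0, 'qpos': array([-1.48000618e+00,  3.42709784e-01,  1.52501609e+00, -4.59925171e-05,
        1.27543430e+00, -1.45994691e-01]), 'qvel': array([-0.00011878, -0.00044142,  0.00015692,  0.0011728 ,  0.00191542,
        0.00080453]), 'joint_efforts': array([-1.73202381e-03, -4.31250286e+01, -2.44215381e+01,  7.15850922e-02,
        5.58888889e-02, -1.26355239e-04]), 'tool_pos': array([ 0.12312573, -0.50992528,  0.22605202]), 'tool_rot': array([-3.14003541e+00, -1.84525306e-04,  2.36798121e-01]), 'contact_force': array([ 0.17472441, -0.25706442, -0.75540692]), 'torque': array([ 0.02925648,  0.0083422 , -0.0142798 ]), 'opening': 0.09171161915262403}
scene [[503.95229783   0.         316.49673628]
 [  0.         503.95229783 201.43610757]
 [  0.           0.           1.        ]] [[ 0.70960963 -0.70447112  0.01321414]
 [-0.32526031 -0.34415395 -0.88077454]
 [ 0.62502793  0.62070806 -0.47335145]] [-0.43376089  0.22037722  1.07266096]
top [[420.76200965   0.         318.91697865]
 [  0.         420.76200965 202.73431804]
 [  0.           0.           1.        ]] [[ 0.0154028  -0.99941763  0.03044917]
 [-0.9918916  -0.0191147  -0.12564111]
 [ 0.12614996 -0.02826705 -0.99160837]] [-0.1041782   0.53929395  1.15422774]
```

View pics/scene0.png

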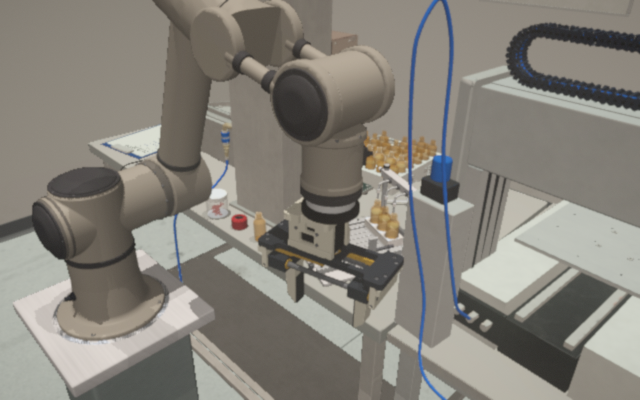

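View pics/top0.png

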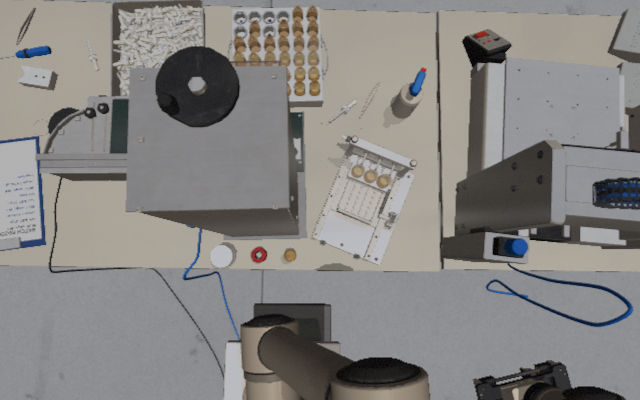

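```bash
python3 - <<'E'
import cv2
a=cv2.imread("pics/top0.png")[130:270,305:425]
cv2.imwrite("pics/top0c.png",cv2.resize(a,None,fx=4.2,fy=4.2,interpolation=cv2.INTER_CUBIC))
E
```

```text
(no output)
```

View pics/top0c.png

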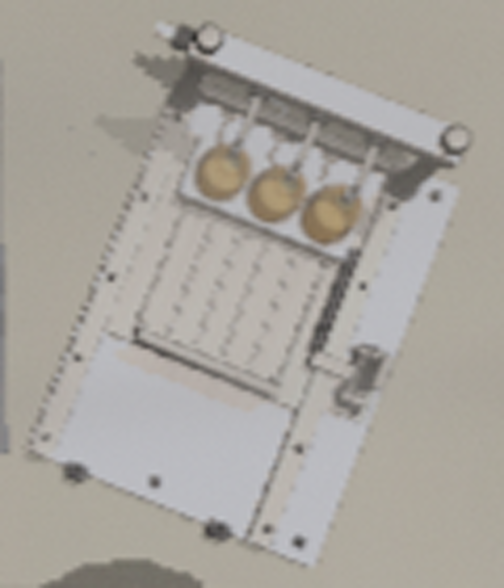

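```bash
cat > h.py <<'E'
import numpy as np
def ray(c,uv,z):
    K,R,t=c["mtx"],c["R"],c["t"]
    d=R.T@np.linalg.inv(K)@np.array([uv[0],uv[1],1.]); o=-R.T@t
    return o+d*(z-o[2])/d[2]
def fit(F,W):
    F=np.array(F);W=np.array(W);a=F.mean(0);b=W.mean(0)
    H=((F-a)[:,0]+1j*(F-a)[:,1]).conj()@((W-b)[:,0]+1j*(W-b)[:,1])
    y=np.angle(H);Rm=np.array([[np.cos(y),-np.sin(y)],[np.sin(y),np.cos(y)]])
    t=b-Rm@a; return y,t,W-(F@Rm.T+t)
E
python3 - <<'E'
from h import *
c=np.load("top.npz")
P=[((30,453),10,(-160,90)),((315,565),10,(-160,-122)),((458,185),10,(125,-122)),
((222,168),101,(61,39)),((275,192),101,(61,0)),((332,212),101,(61,-39)),
((209,38),161,(106,81)),((456,138),161,(106,-81)),]
F=[];W=[]
for (u,v),z,f in P:
    p=ray(c,((u+.5)/4.2-.5+305,(v+.5)/4.2-.5+130),z/1e3)*1e3
    F.append(f);W.append(p[:2]);print(f,p.round(1))
for s in (slice(0,8),slice(0,3),slice(3,8)):
    y,t,r=fit(F[s],W[s]);print(y,t,r.round(1).tolist())
E
```

```text
(-160, 90) [443.8 -76.6  10. ]
(-160, -122) [ 371.3 -271.3   10. ]
(125, -122) [ 635.6 -372.4   10. ]
(61, 39) [ 625.  -195.9  101. ]
(61, 0) [ 610.  -230.2  101. ]
(61, -39) [ 597.7 -267.   101. ]
(106, 81) [ 693.7 -180.3  161. ]
(106, -81) [ 634.3 -332.6  161. ]
-0.35965279336811473 [ 559.80634234 -213.97751595] [[2.1, -3.2], [4.2, 0.6], [1.8, -0.2], [-5.6, 3.0], [-6.9, 5.2], [-5.4, 4.9], [6.1, -4.9], [3.8, -5.5]]
-0.35913411201809076 [ 562.46657547 -214.88910148] [[-0.5, -2.2], [1.5, 1.6], [-1.0, 0.6]]
-0.3833382899844109 [ 558.88159288 -211.66253619] [[-5.0, 2.4], [-5.4, 4.3], [-3.1, 3.6], [6.2, -4.1], [7.4, -6.1]]
```

```bash
python3 - <<'E'
from h import *
c=np.load("top.npz")
for uv in [(445,240),(457,190),(472,262),(303,235),(300,150),(296,238)]:
    print(uv,[ray(c,uv,z)[:2].round(3).tolist() for z in(0,.25,.5)])
s=np.load("scene.npz")
print(np.load("scene.npz")["R"].T@-s["t"], c["R"].T@-c["t"])
E
```

```text
(445, 240) [[0.443, -0.464], [0.433, -0.381], [0.422, -0.298]]
(457, 190) [[0.591, -0.503], [0.55, -0.412], [0.509, -0.321]]
(472, 262) [[0.381, -0.542], [0.383, -0.443], [0.385, -0.344]]
(303, 235) [[0.451, -0.051], [0.439, -0.053], [0.426, -0.055]]
(300, 150) [[0.702, -0.037], [0.638, -0.042], [0.574, -0.047]]
(296, 238) [[0.442, -0.031], [0.431, -0.038], [0.421, -0.044]]
[-0.29096219 -0.89553763  0.70758004] [ 0.39091998 -0.06118247  1.21547152]
```

Emit:
apply_moves:
  rows:
    - {"xyz": [0,0,-10],"turn": 0.149}
    - {"xyz": [0,0,-10],"turn": 0.149}
    - {"xyz": [0,0,-10],"turn": 0.149}
    - {"xyz": [0,0,-10],"turn": 0.149}
    - {"xyz": [15,-43,-8],"turn": 0}
    - {"xyz": [15,-43,-8],"turn": 0}
    - {"xyz": [15,-43,-8],"turn": 0}
    - {"xyz": [15,-43,-8],"turn": 0}
    - {"xyz": [16,-43,0],"turn": 0}
    - {"xyz": [16,-43,0],"turn": 0}
  gripper: 0

```text
time: 1.35
tool_pos: [0.3007, -0.2998, 0.2986]
tool_rot: [-3.142, 0.0, -0.359]
contact_force: [-0.4, -1.4, -0.1]
opening: 0.0008
```

Emit:
apply_moves:
  rows:
    - {"xyz": [20,-20,0],"turn": 0}
    - {"xyz": [20,-20,0],"turn": 0}
    - {"xyz": [20,-20,0],"turn": 0}
    - {"xyz": [20,-20,0],"turn": 0}
    - {"xyz": [20,-20,0],"turn": 0}
    - {"xyz": [0,0,0],"turn": 0}
    - {"xyz": [0,0,0],"turn": 0}

```text
time: 2.22
tool_pos: [0.4282, -0.2427, 0.2984]
tool_rot: [3.141, 0.001, -0.359]
contact_force: [-0.1, 0.3, 0.6]
opening: 0.0005
```

```bash
cat >> h.py <<'E'
def wcam(robot,name):
    import cv2
    from scipy.spatial.transform import Rotation as Ro
    s=robot.observe();c=robot.read_camera("wrist")
    T=np.eye(4);T[:3,:3]=Ro.from_euler("xyz",s["tool_rot"]).as_matrix();T[:3,3]=s["tool_pos"]
    M=np.linalg.inv(T@c["T_tool_cam"])
    d=dict(mtx=c["mtx"],R=M[:3,:3],t=M[:3,3],frame=c["frame"])
    np.savez(name+".npz",**d);cv2.imwrite(f"pics/{name}.png",c["frame"])
    print(s["time"],s["tool_pos"].round(4),s["tool_rot"].round(3),s["qpos"].round(2),s["contact_force"].round(1),s["opening"]); print(c["T_tool_cam"].round(3))
    return d
E
python3 -c "
from cell import robot
from h import *
wcam(robot,'w1')"
```

```text
2.225 [ 0.4282 -0.2427  0.2984] [ 3.141e+00  1.000e-03 -3.590e-01] [-0.67  0.23  1.48 -0.    1.43  1.26] [-0.1  0.3  0.6] 0.0005106629490153503
[[-0.001 -0.968 -0.252  0.067]
 [ 1.    -0.001 -0.001 -0.001]
 [ 0.    -0.252  0.968 -0.158]
 [ 0.     0.     0.     1.   ]]
```

View pics/w1.png

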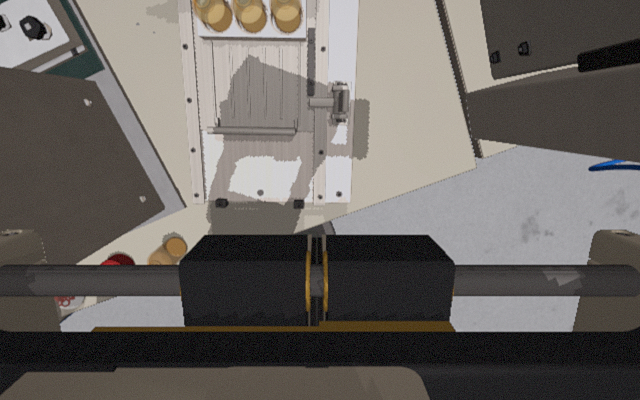

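```bash
python3 - <<'E'
from h import *
c=np.load("w1.npz")
y=-.359;o=np.array([562.5,-214.9]);Rm=np.array([[np.cos(y),-np.sin(y)],[np.sin(y),np.cos(y)]])
for n,uv,z in [("plateFL -160,90",(193,203),10),("plateFR -160,-122",(352,203),10),("lip L -63,50",(208,130),62.5),("lip R -63,-50",(297,130),62.5),
 ("tab front -41,-101",(341,122),92),("tab rear -19,-101",(341,83),92),("bottleL",(215,12),101),("bottleM 61,0",(251,12),101),("bottleR",(288,12),101),("post",(480,155),0),("post",(480,155),200),("post",(470,92),0),("post",(435,0),0),("machine",(185,208),0),("machine",(165,208),200)]:
    p=ray(c,uv,z/1e3)*1e3; print(n,p.round(0)[:2],"fixture",(Rm.T@(p[:2]-o)).round(1))
E
python3 -c "
import cv2
a=cv2.imread('pics/w1.png')[60:220,180:380]
cv2.imwrite('pics/w1c.png',cv2.resize(a,None,fx=4,fy=3.7,interpolation=cv2.INTER_CUBIC))"
```

```text
plateFL -160,90 [443. -68.] fixture [-163.8   95.2]
plateFR -160,-122 [ 367. -270.] fixture [-164.  -120.7]
lip L -63,50 [ 520. -145.] fixture [-64.7  50.6]
lip R -63,-50 [ 484. -239.] fixture [-64.8 -50.4]
tab front -41,-101 [ 476. -287.] fixture [-55.5 -98.1]
tab rear -19,-101 [ 512. -300.] fixture [-17.  -97.5]
bottleL [ 613. -209.] fixture [45.7 23.1]
bottleM 61,0 [ 601. -241.] fixture [ 45.6 -10.9]
bottleR [ 589. -274.] fixture [ 45.6 -45.8]
post [ 366. -453.] fixture [-100.4 -291.4]
post [ 421. -371.] fixture [ -77.7 -195.5]
post [ 449. -460.] fixture [ -20.1 -269. ]
post [ 567. -446.] fixture [  85.1 -215. ]
machine [439. -50.] fixture [-173.5  110.8]
machine [ 467. -130.] fixture [-118.8   46.2]
```

View pics/w1c.png

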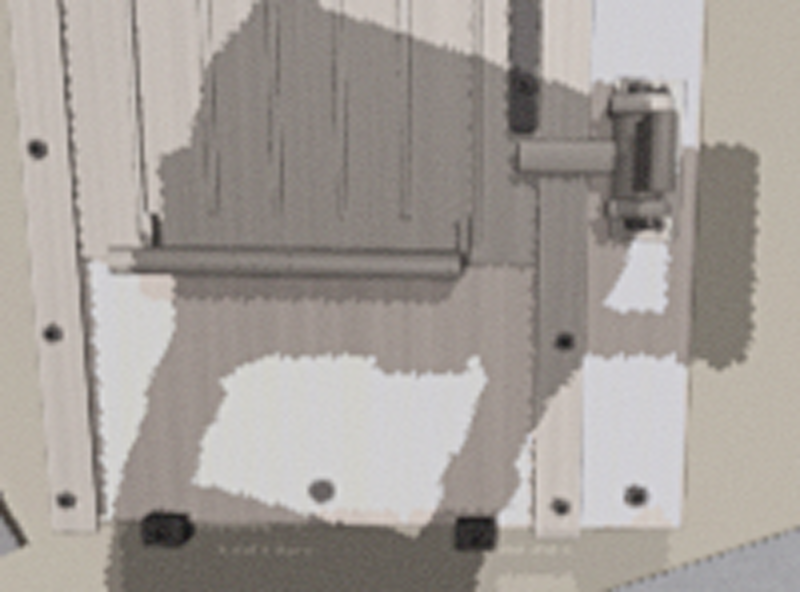

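Emit:
apply_moves:
  rows:
    - {"xyz": [28,-2,0],"turn": 0}
    - {"xyz": [28,-2,0],"turn": 0}
    - {"xyz": [27,-2,0],"turn": 0}
    - {"xyz": [0,0,35],"turn": 0}
    - {"xyz": [0,0,35],"turn": 0}
    - {"xyz": [0,0,35],"turn": 0}
    - {"xyz": [0,0,35],"turn": 0}
    - {"xyz": [0,0,20],"turn": 0}
    - {"xyz": [0,0,0],"turn": 0}
    - {"xyz": [0,0,0],"turn": 0}

```text
time: 3.52
tool_pos: [0.5087, -0.267, 0.1399]
tool_rot: [3.141, -0.002, -0.36]
contact_force: [0.4, -0.2, 0.4]
opening: 0.0006
```

```bash
python3 -c "
from cell import robot
from h import *
wcam(robot,'w2')"
```

```text
3.525 [ 0.5087 -0.267   0.1399] [ 3.141e+00 -2.000e-03 -3.600e-01] [-0.62  0.51  1.51 -0.    1.12  1.31] [ 0.4 -0.2  0.4] 0.0006094870212275077
[[-0.001 -0.968 -0.252  0.067]
 [ 1.    -0.001 -0.001 -0.001]
 [ 0.    -0.252  0.968 -0.158]
 [ 0.     0.     0.     1.   ]]
```

View pics/w2.png

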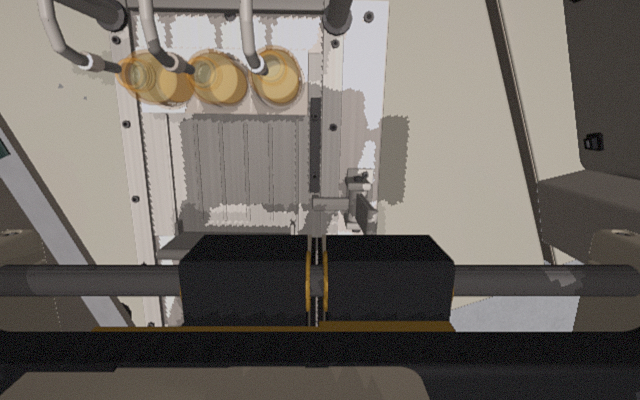

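```bash
python3 - <<'E'
from h import *
from cell import robot
c=np.load("w2.npz")
y=-.359;o=np.array([560,-212.5]);Rm=np.array([[np.cos(y),-np.sin(y)],[np.sin(y),np.cos(y)]])
s=robot.observe();print("tcp fix",Rm.T@(s["tool_pos"][:2]*1e3-o))
def pr(f):
    w=np.r_[Rm@np.array(f[:2])+o,f[2]]/1e3; q=c["mtx"]@(c["R"]@w+c["t"]);return (q[:2]/q[2]).round(0)
q=c["mtx"]@(c["R"]@s["tool_pos"]+c["t"]);print("tcp px",q[:2]/q[2])
for f in [(-41,-101,92),(-19,-101,92),(-19,-101,42),(-41,-101,42),(61,39,101),(61,0,101),(61,-39,101),(125,-122,10),(-63,-50,62.5),(106,-81,10),(-63,50,62.5)]: print(f,pr(f))
E
python3 -c "
import cv2
a=cv2.imread('pics/w2.png')[160:250,270:420]
cv2.imwrite('pics/w2c.png',cv2.resize(a,None,fx=5,fy=5,interpolation=cv2.INTER_CUBIC))"
```

```text
tcp fix [-28.65092193 -68.97269608]
tcp px [317.98911531 253.89494395]
(-41, -101, 92) [367. 242.]
(-19, -101, 92) [368. 210.]
(-19, -101, 42) [359. 192.]
(-41, -101, 42) [358. 220.]
(61, 39, 101) [120.  73.]
(61, 0, 101) [191.  73.]
(61, -39, 101) [263.  73.]
(125, -122, 10) [387.  -2.]
(-63, -50, 62.5) [292. 256.]
(106, -81, 10) [333.  25.]
(-63, 50, 62.5) [158. 256.]
```

View pics/w2c.png

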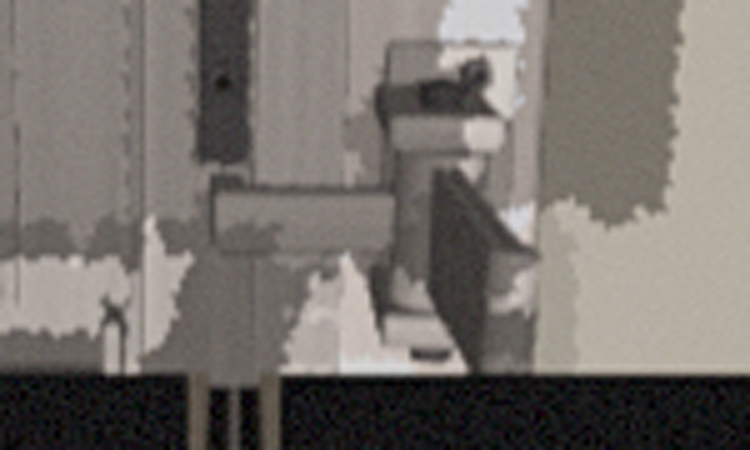

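Emit:
apply_moves:
  rows:
    - {"xyz": [-1,0,20],"turn": 0}
    - {"xyz": [0,0,20],"turn": 0}
    - {"xyz": [0,0,15],"turn": 0}
    - {"xyz": [0,0,10],"turn": 0}
    - {"xyz": [0,0,0],"turn": 0}
    - {"xyz": [0,0,0],"turn": 0}

```text
time: 4.32
tool_pos: [0.5081, -0.2662, 0.0744]
tool_rot: [3.141, -0.001, -0.359]
contact_force: [0.6, 0.7, 0.2]
opening: 0.0003
```

Emit:
apply_moves:
  rows:
    - {"xyz": [0,4,0],"turn": 0}
    - {"xyz": [0,4,0],"turn": 0}
    - {"xyz": [0,3,0],"turn": 0}
    - {"xyz": [0,3,0],"turn": 0}
    - {"xyz": [0,3,0],"turn": 0}
    - {"xyz": [0,3,0],"turn": 0}

```text
time: 5.08
tool_pos: [0.5006, -0.2846, 0.0737]
tool_rot: [-3.141, 0.0, -0.359]
contact_force: [-0.1, 1.0, 0.2]
opening: 0.0003
```

Emit:
apply_moves:
  rows:
    - {"xyz": [0,3,0],"turn": 0}
    - {"xyz": [0,3,0],"turn": 0}
    - {"xyz": [0,3,0],"turn": 0}
    - {"xyz": [0,3,0],"turn": 0}

```text
time: 5.58
tool_pos: [0.4963, -0.296, 0.0737]
tool_rot: [3.142, -0.0, -0.359]
contact_force: [-0.3, 0.4, 1.0]
opening: 0.0004
```

Emit:
apply_moves:
  rows:
    - {"xyz": [0,2,0],"turn": 0}
    - {"xyz": [0,2,0],"turn": 0}

```text
time: 5.82
tool_pos: [0.495, -0.2998, 0.0738]
tool_rot: [3.141, -0.0, -0.359]
contact_force: [0.7, 1.7, -0.3]
opening: 0.0007
```

```bash
python3 -c "
from cell import robot
from h import *
import cv2
d=wcam(robot,'w3')
a=d['frame'][140:300,270:430]
cv2.imwrite('pics/w3c.png',cv2.resize(a,None,fx=3.7,fy=3.7,interpolation=cv2.INTER_CUBIC))"
```

```text
5.825 [ 0.495  -0.2998  0.0738] [ 3.141 -0.    -0.359] [-0.68  0.6   1.57 -0.    0.98  1.25] [ 0.7  1.7 -0.3] 0.0006774287975590061
[[-0.001 -0.968 -0.252  0.067]
 [ 1.    -0.001 -0.001 -0.001]
 [ 0.    -0.252  0.968 -0.158]
 [ 0.     0.     0.     1.   ]]
```

View pics/w3c.png

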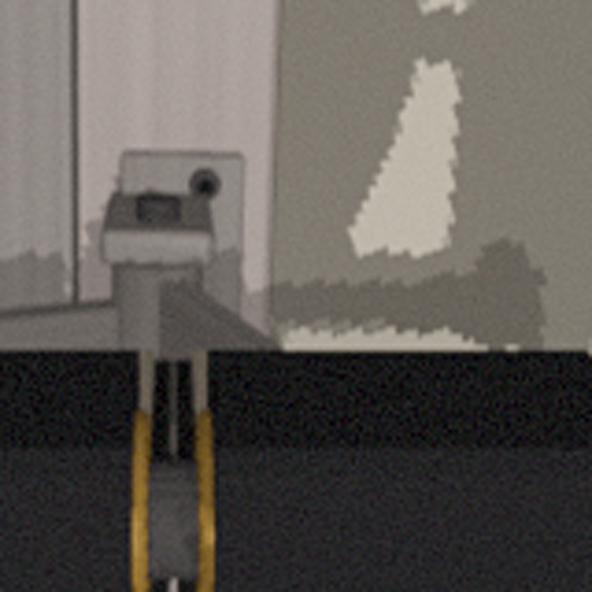

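Emit:
apply_moves:
  rows:
    - {"xyz": [0,2,0],"turn": 0}
    - {"xyz": [0,0,0],"turn": 0}

```text
time: 6.12
tool_pos: [0.4943, -0.3017, 0.0738]
tool_rot: [3.141, -0.0, -0.359]
contact_force: [-0.1, -0.5, 0.7]
opening: 0.0002
```

Emit:
apply_moves:
  rows:
    - {"xyz": [0,2,0],"turn": 0}
    - {"xyz": [0,0,0],"turn": 0}

```text
time: 6.38
tool_pos: [0.4936, -0.3035, 0.0737]
tool_rot: [3.141, -0.0, -0.359]
contact_force: [0.5, -0.1, -0.5]
opening: 0.0003
```

Emit:
apply_moves:
  rows:
    - {"xyz": [0,1,0],"turn": 0}
    - {"xyz": [0,0,0],"turn": 0}

```text
time: 6.62
tool_pos: [0.4932, -0.3044, 0.0737]
tool_rot: [3.141, 0.0, -0.359]
contact_force: [0.1, 1.1, 0.6]
opening: 0.0005
```

Emit:
apply_moves:
  rows:
    - {"xyz": [0,1,0],"turn": 0}
    - {"xyz": [0,0,0],"turn": 0}

```text
time: 6.88
tool_pos: [0.4929, -0.3053, 0.0737]
tool_rot: [3.141, -0.0, -0.359]
contact_force: [0.5, 0.5, -0.3]
opening: 0.0003
```

Emit:
apply_moves:
  rows:
    - {"xyz": [0,2,0],"turn": 0}
    - {"xyz": [0,0,0],"turn": 0}

```text
time: 7.12
tool_pos: [0.4921, -0.3073, 0.0737]
tool_rot: [3.141, -0.0, -0.359]
contact_force: [0.3, 0.5, -0.5]
opening: 0.0006
```

Emit:
apply_moves:
  rows:
    - {"xyz": [0,1,0],"turn": 0}
    - {"xyz": [0,0,0],"turn": 0}

```text
time: 7.38
tool_pos: [0.4918, -0.3081, 0.0737]
tool_rot: [3.141, -0.0, -0.359]
contact_force: [0.5, 0.8, 0.1]
opening: 0.0002
```

```bash
python3 -c "
from cell import robot
from h import *
import cv2
d=wcam(robot,'w4')
a=d['frame'][140:300,270:430]
c=robot.read_camera('top');b=c['frame'][170:250,340:440]
cv2.imwrite('pics/w4c.png',np.hstack([cv2.resize(a,(400,400),interpolation=cv2.INTER_CUBIC),cv2.resize(b,(400,400),interpolation=cv2.INTER_CUBIC)]))"
```

```text
7.375 [ 0.4918 -0.3081  0.0737] [ 3.141 -0.    -0.359] [-0.69  0.6   1.56 -0.    0.98  1.24] [0.5 0.8 0.1] 0.00018191864268946544
[[-0.001 -0.968 -0.252  0.067]
 [ 1.    -0.001 -0.001 -0.001]
 [ 0.    -0.252  0.968 -0.158]
 [ 0.     0.     0.     1.   ]]
```

View pics/w4c.png

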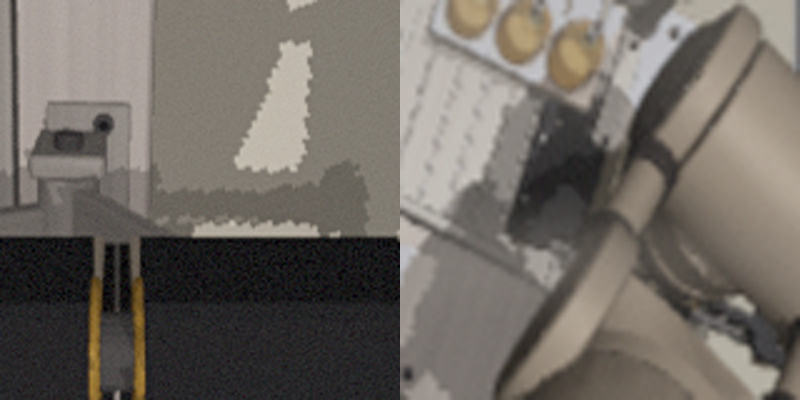

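```bash
python3 - <<'E'
from h import *
c=np.load("w4.npz")
y=-.359;o=np.array([560,-212.5]);Rm=np.array([[np.cos(y),-np.sin(y)],[np.sin(y),np.cos(y)]])
def pr(f):
    w=np.r_[Rm@np.array(f[:2])+o,f[2]]/1e3; q=c["mtx"]@(c["R"]@w+c["t"]);return ((q[:2]/q[2]-[270,140])*2.5).round(0)
for t in (0,.2,.4,.5,.6): print(t,[pr((-19,-101-h*np.sin(t)-2.5*k*np.cos(t),34+h*np.cos(t)-2.5*k*np.sin(t))).tolist() for k in(-1,1) for h in (10,30,45,57)])
E
python3 -c "
import cv2
a=cv2.imread('pics/w4.png')[190:245,270:370]
cv2.imwrite('pics/w4d.png',cv2.resize(a,None,fx=7.5,fy=7.5,interpolation=cv2.INTER_CUBIC))"
```

```text
0 [[55.0, 189.0], [48.0, 217.0], [42.0, 241.0], [36.0, 265.0], [76.0, 189.0], [72.0, 217.0], [68.0, 241.0], [64.0, 265.0]]
0.2 [[63.0, 190.0], [77.0, 216.0], [89.0, 241.0], [100.0, 263.0], [85.0, 188.0], [101.0, 215.0], [115.0, 239.0], [128.0, 261.0]]
0.4 [[72.0, 189.0], [105.0, 214.0], [134.0, 237.0], [161.0, 257.0], [93.0, 187.0], [127.0, 212.0], [158.0, 233.0], [186.0, 253.0]]
0.5 [[77.0, 189.0], [119.0, 213.0], [155.0, 234.0], [189.0, 253.0], [96.0, 186.0], [139.0, 209.0], [177.0, 230.0], [212.0, 248.0]]
0.6 [[81.0, 189.0], [131.0, 211.0], [175.0, 230.0], [215.0, 248.0], [99.0, 185.0], [150.0, 207.0], [194.0, 225.0], [235.0, 242.0]]
```

View pics/w4d.png

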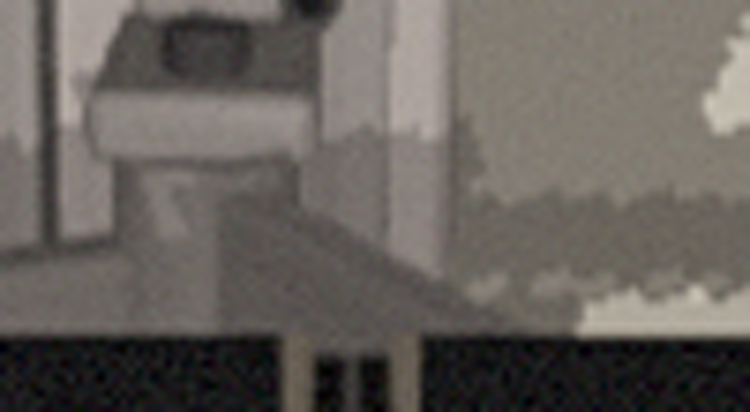

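Emit:
apply_moves:
  rows:
    - {"xyz": [0,2,0],"turn": 0}
    - {"xyz": [0,2,0],"turn": 0}
    - {"xyz": [0,0,0],"turn": 0}

```text
time: 7.85
tool_pos: [0.4904, -0.3121, 0.0738]
tool_rot: [3.141, -0.0, -0.359]
contact_force: [0.6, 0.1, -0.0]
opening: 0.0004
```

Emit:
apply_moves:
  rows:
    - {"xyz": [0,2,0],"turn": 0}
    - {"xyz": [0,0,0],"turn": 0}

```text
time: 8.1
tool_pos: [0.4896, -0.3139, 0.0737]
tool_rot: [3.141, -0.0, -0.359]
contact_force: [-0.3, -0.1, -0.3]
opening: 0.0006
```

Emit:
apply_moves:
  rows:
    - {"xyz": [0,1,0],"turn": 0}
    - {"xyz": [0,0,0],"turn": 0}

```text
time: 8.35
tool_pos: [0.4894, -0.3145, 0.0737]
tool_rot: [-3.141, 0.0, -0.359]
contact_force: [-0.2, 2.2, 1.2]
opening: 0.0005
```

```bash
python3 -c "
from cell import robot
from h import *
import cv2
d=wcam(robot,'w5')
a=d['frame'][190:245,270:370]
cv2.imwrite('pics/w5d.png',cv2.resize(a,None,fx=7.5,fy=7.5,interpolation=cv2.INTER_CUBIC))"
```

```text
8.35 [ 0.4894 -0.3145  0.0737] [-3.141  0.    -0.359] [-0.7   0.6   1.56  0.    0.98  1.23] [-0.2  2.2  1.2] 0.0005099522108816651
[[-0.001 -0.968 -0.252  0.067]
 [ 1.    -0.001 -0.001 -0.001]
 [ 0.    -0.252  0.968 -0.158]
 [ 0.     0.     0.     1.   ]]
```

View pics/w5d.png

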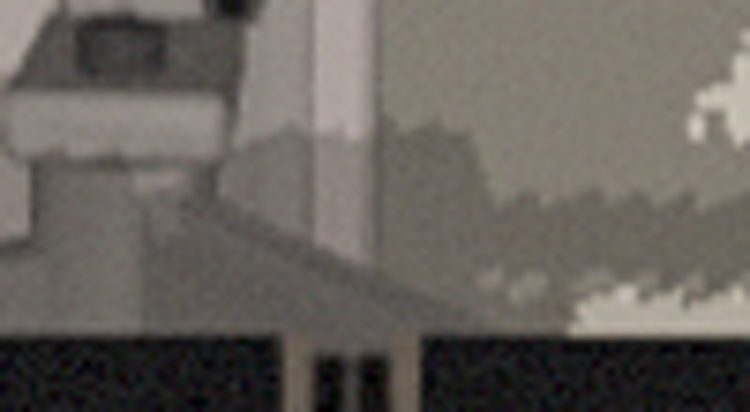

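Emit:
apply_moves:
  rows:
    - {"xyz": [0,-5,0],"turn": 0}
    - {"xyz": [0,-5,0],"turn": 0}
    - {"xyz": [0,0,-25],"turn": 0}
    - {"xyz": [0,0,-30],"turn": 0}
    - {"xyz": [0,0,-20],"turn": 0}
    - {"xyz": [-4,-32,0],"turn": 0}
    - {"xyz": [-5,-32,0],"turn": 0}
    - {"xyz": [-4,-31,0],"turn": 0}
    - {"xyz": [0,0,0],"turn": 0}
    - {"xyz": [0,0,0],"turn": 0}

```text
time: 9.65
tool_pos: [0.5142, -0.2121, 0.1488]
tool_rot: [3.141, -0.0, -0.359]
contact_force: [0.6, -0.9, 0.1]
opening: 0.0005
```

```bash
python3 - <<'E'
from cell import robot
from h import *
import cv2
c=wcam(robot,'w6')
y=-.359;o=np.array([560,-212.5]);Rm=np.array([[np.cos(y),-np.sin(y)],[np.sin(y),np.cos(y)]])
s=robot.observe();print("tcp fix",Rm.T@(s["tool_pos"][:2]*1e3-o))
a=robot.read_camera("scene")["frame"][120:280,300:460]
cv2.imwrite("pics/w6c.png",np.hstack([cv2.resize(c["frame"],(540,400)),cv2.resize(a,(260,400))]))
E
```

```text
9.65 [ 0.5142 -0.2121  0.1488] [ 3.141 -0.    -0.359] [-0.53  0.47  1.55 -0.    1.12  1.4 ] [ 0.6 -0.9  0.1] 0.0004928905084208071
[[-0.001 -0.968 -0.252  0.067]
 [ 1.    -0.001 -0.001 -0.001]
 [ 0.    -0.252  0.968 -0.158]
 [ 0.     0.     0.     1.   ]]
tcp fix [-43.02000649 -16.06136265]
```

View pics/w6c.png

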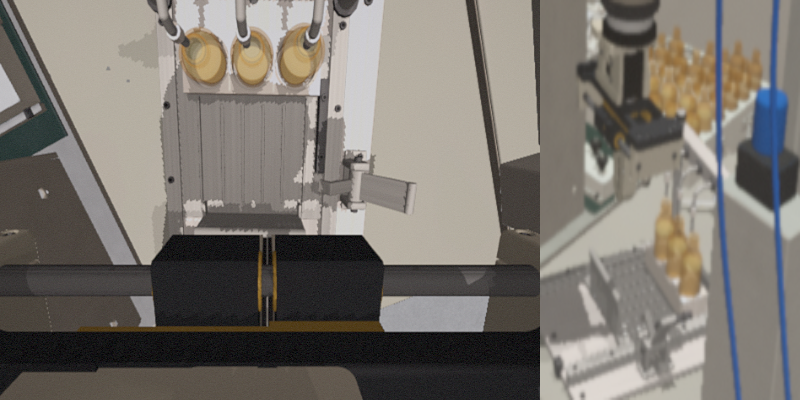

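```bash
python3 - <<'E'
from h import *
c=np.load("w6.npz")
y=-.359;o=np.array([560,-212.5]);Rm=np.array([[np.cos(y),-np.sin(y)],[np.sin(y),np.cos(y)]])
for f in [(-60,50,18),(-60,-50,18),(-59,50,62.5),(-59,-50,62.5),(39,-60,40),(39,60,40),(61,0,101),(-41,-133,81),(-19,-133,81),(-19,-130,83)]:
    w=np.r_[Rm@np.array(f[:2])+o,f[2]]/1e3; q=c["mtx"]@(c["R"]@w+c["t"]);print(f,(q[:2]/q[2]*[540/640,1]).round(0))
E
```

```text
(-60, 50, 18) [205. 214.]
(-60, -50, 18) [300. 214.]
(-59, 50, 62.5) [195. 229.]
(-59, -50, 62.5) [306. 229.]
(39, -60, 40) [318.  95.]
(39, 60, 40) [183.  95.]
(61, 0, 101) [244.  48.]
(-41, -133, 81) [411. 213.]
(-19, -133, 81) [414. 181.]
(-19, -130, 83) [412. 182.]
```

Emit:
apply_moves:
  rows:
    - {"xyz": [0,0,25],"turn": 0}
    - {"xyz": [0,0,25],"turn": 0}
    - {"xyz": [0,0,20],"turn": 0}
    - {"xyz": [0,0,20],"turn": 0}
    - {"xyz": [0,0,12],"turn": 0}
    - {"xyz": [0,0,9],"turn": 0}
    - {"xyz": [0,0,0],"turn": 0}
    - {"xyz": [0,0,0],"turn": 0}

```text
time: 10.75
tool_pos: [0.5145, -0.212, 0.0383]
tool_rot: [3.141, -0.001, -0.359]
contact_force: [-0.4, -0.1, -0.4]
opening: 0.0006
```

Emit:
apply_moves:
  rows:
    - {"xyz": [-3,0,0],"turn": 0}
    - {"xyz": [-3,0,0],"turn": 0}
    - {"xyz": [-3,0,0],"turn": 0}
    - {"xyz": [-3,0,0],"turn": 0}
    - {"xyz": [-3,0,0],"turn": 0}

```text
time: 11.38
tool_pos: [0.5003, -0.2065, 0.038]
tool_rot: [3.141, -0.001, -0.359]
contact_force: [2.1, 0.9, 2.3]
opening: 0.0004
```

Emit:
apply_moves:
  rows:
    - {"xyz": [-3,0,0],"turn": 0}
    - {"xyz": [-3,0,0],"turn": 0}
    - {"xyz": [-3,0,0],"turn": 0}
    - {"xyz": [-3,0,0],"turn": 0}
    - {"xyz": [-3,0,0],"turn": 0}
    - {"xyz": [-3,0,0],"turn": 0}
    - {"xyz": [-3,0,0],"turn": 0}
    - {"xyz": [-3,0,0],"turn": 0}
    - {"xyz": [-3,0,0],"turn": 0}
    - {"xyz": [-3,0,0],"turn": 0}

```text
time: 12.62
tool_pos: [0.4717, -0.1958, 0.0376]
tool_rot: [-3.142, 0.0, -0.359]
contact_force: [2.9, 1.0, 0.0]
opening: 0.0002
```

Emit:
apply_moves:
  rows:
    - {"xyz": [-3,0,0],"turn": 0}
    - {"xyz": [-3,0,0],"turn": 0}
    - {"xyz": [-3,0,0],"turn": 0}
    - {"xyz": [-3,0,0],"turn": 0}
    - {"xyz": [-3,0,0],"turn": 0}
    - {"xyz": [-3,0,0],"turn": 0}
    - {"xyz": [-3,0,0],"turn": 0}
    - {"xyz": [-3,0,0],"turn": 0}
    - {"xyz": [-3,0,0],"turn": 0}
    - {"xyz": [-3,0,0],"turn": 0}

```text
time: 13.88
tool_pos: [0.4437, -0.1853, 0.0377]
tool_rot: [3.141, -0.0, -0.359]
contact_force: [3.5, 1.9, -0.6]
opening: 0.0007
```

Emit:
apply_moves:
  rows:
    - {"xyz": [-3,0,0],"turn": 0}
    - {"xyz": [-3,0,0],"turn": 0}
    - {"xyz": [-2,0,0],"turn": 0}
    - {"xyz": [-2,0,0],"turn": 0}
    - {"xyz": [-2,0,0],"turn": 0}
    - {"xyz": [-2,0,0],"turn": 0}

```text
time: 14.62
tool_pos: [0.4307, -0.1804, 0.0377]
tool_rot: [3.141, -0.0, -0.359]
contact_force: [2.7, 1.1, -0.1]
opening: -0.0
```

Emit:
apply_moves:
  rows:
    - {"xyz": [-2,0,0],"turn": 0}
    - {"xyz": [-2,0,0],"turn": 0}
    - {"xyz": [-1,0,0],"turn": 0}
    - {"xyz": [0,0,0],"turn": 0}

```text
time: 15.12
tool_pos: [0.4259, -0.1787, 0.0377]
tool_rot: [3.141, 0.0, -0.359]
contact_force: [1.3, 1.1, 0.6]
opening: 0.0006
```

Emit:
apply_moves:
  rows:
    - {"xyz": [-1,0,0],"turn": 0}
    - {"xyz": [-1,0,0],"turn": 0}
    - {"xyz": [0,0,0],"turn": 0}

```text
time: 15.5
tool_pos: [0.4253, -0.1785, 0.0378]
tool_rot: [3.141, -0.003, -0.36]
contact_force: [5.8, 0.8, -3.1]
opening: 0.0004
```

Emit:
apply_moves:
  rows:
    - {"xyz": [-1,0,0],"turn": 0}
    - {"xyz": [0,0,0],"turn": 0}

```text
time: 15.75
tool_pos: [0.4253, -0.1785, 0.0379]
tool_rot: [3.141, -0.005, -0.36]
contact_force: [9.5, -0.2, -5.7]
opening: 0.0003
```

Emit:
apply_moves:
  rows:
    - {"xyz": [3,0,0],"turn": 0}
    - {"xyz": [5,0,0],"turn": 0}
    - {"xyz": [7,0,0],"turn": 0}
    - {"xyz": [0,0,-20],"turn": 0}
    - {"xyz": [0,0,-35],"turn": 0}
    - {"xyz": [0,0,-40],"turn": 0}
    - {"xyz": [0,0,-35],"turn": 0}
    - {"xyz": [0,0,-20],"turn": 0}
    - {"xyz": [0,0,0],"turn": 0}

```text
time: 16.88
tool_pos: [0.4381, -0.1834, 0.1889]
tool_rot: [3.141, -0.003, -0.359]
contact_force: [1.2, -0.3, -0.0]
opening: 0.0004
```

Emit:
apply_moves:
  rows:
    - {"xyz": [0,0,0],"turn": -0.1745}
    - {"xyz": [0,0,0],"turn": -0.1745}
    - {"xyz": [0,0,0],"turn": -0.1745}
    - {"xyz": [0,0,0],"turn": -0.1745}
    - {"xyz": [0,0,0],"turn": -0.1745}
    - {"xyz": [0,0,0],"turn": -0.1745}
    - {"xyz": [0,0,0],"turn": -0.1745}
    - {"xyz": [0,0,0],"turn": -0.1745}
    - {"xyz": [0,0,0],"turn": -0.1748}
    - {"xyz": [0,0,0],"turn": 0}

```text
time: 18.12
tool_pos: [0.4368, -0.1826, 0.1864]
tool_rot: [-3.139, -0.0, 1.21]
contact_force: [-0.3, 0.9, -0.0]
opening: 0.0004
```

```bash
python3 - <<'E'
from cell import robot
from h import *
import cv2
c=wcam(robot,'w7')
y=-.359;o=np.array([560,-212.5]);Rm=np.array([[np.cos(y),-np.sin(y)],[np.sin(y),np.cos(y)]])
s=robot.observe();print("tcp fix",Rm.T@(s["tool_pos"][:2]*1e3-o))
a=robot.read_camera("top")["frame"][130:270,305:425]
cv2.imwrite("pics/w7c.png",np.hstack([cv2.resize(c["frame"],(450,400)),cv2.resize(a,(345,400),interpolation=cv2.INTER_CUBIC)]))
E
```

```text
18.125 [ 0.4368 -0.1826  0.1864] [-3.139 -0.     1.21 ] [-0.56  0.29  1.72 -0.    1.13 -0.2 ] [-0.3  0.9 -0. ] 0.0004253256635739077
[[-0.001 -0.968 -0.251  0.068]
 [ 1.    -0.001 -0.001 -0.   ]
 [ 0.    -0.251  0.968 -0.158]
 [ 0.     0.     0.     1.   ]]
tcp fix [-125.68684841  -15.31878256]
```

View pics/w7c.png

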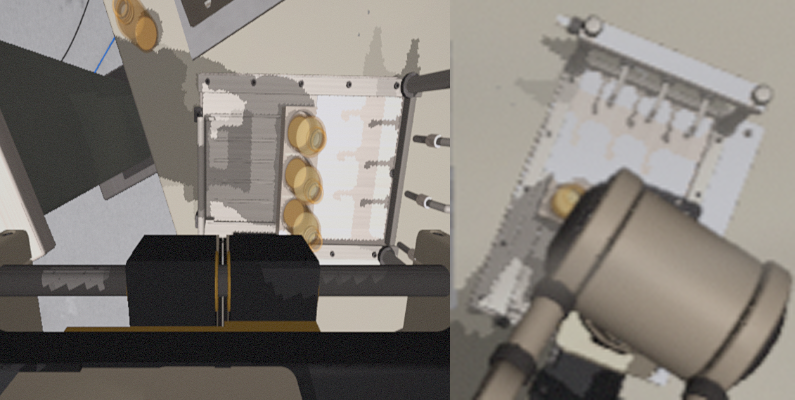

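Emit:
apply_moves:
  rows:
    - {"xyz": [-25,16,0],"turn": 0}
    - {"xyz": [-25,16,0],"turn": 0}
    - {"xyz": [-25,16,0],"turn": 0}
    - {"xyz": [-25,16,0],"turn": 0}
    - {"xyz": [-25,16,0],"turn": 0}
    - {"xyz": [-25,16,0],"turn": 0}
    - {"xyz": [0,0,0],"turn": 0}
    - {"xyz": [0,0,0],"turn": 0}

```text
time: 19.23
tool_pos: [0.4742, -0.3564, 0.1871]
tool_rot: [-3.14, -0.001, 1.21]
contact_force: [0.2, -0.5, -0.7]
opening: 0.0006
```

Emit:
apply_moves:
  rows:
    - {"xyz": [0,0,30],"turn": 0}
    - {"xyz": [0,0,30],"turn": 0}
    - {"xyz": [0,0,25],"turn": 0}
    - {"xyz": [0,0,20],"turn": 0}
    - {"xyz": [0,0,15],"turn": 0}
    - {"xyz": [0,0,0],"turn": 0}
    - {"xyz": [0,0,0],"turn": 0}

```text
time: 20.1
tool_pos: [0.4749, -0.3572, 0.0686]
tool_rot: [3.14, 0.001, 1.212]
contact_force: [-0.2, 0.7, -0.0]
opening: 0.0006
```

Emit:
apply_moves:
  rows:
    - {"xyz": [4,0,0],"turn": 0}
    - {"xyz": [4,0,0],"turn": 0}
    - {"xyz": [4,0,0],"turn": 0}
    - {"xyz": [3,0,0],"turn": 0}
    - {"xyz": [3,0,0],"turn": 0}
    - {"xyz": [3,0,0],"turn": 0}
    - {"xyz": [3,0,0],"turn": 0}
    - {"xyz": [3,0,0],"turn": 0}

```text
time: 21.1
tool_pos: [0.4842, -0.3322, 0.0681]
tool_rot: [3.141, 0.001, 1.211]
contact_force: [-0.7, -3.0, 1.9]
opening: 0.0003
```

Emit:
apply_moves:
  rows:
    - {"xyz": [3,0,0],"turn": 0}
    - {"xyz": [3,0,0],"turn": 0}
    - {"xyz": [3,0,0],"turn": 0}
    - {"xyz": [3,0,0],"turn": 0}
    - {"xyz": [2,0,0],"turn": 0}
    - {"xyz": [2,0,0],"turn": 0}

```text
time: 21.85
tool_pos: [0.4896, -0.3166, 0.0677]
tool_rot: [-3.141, -0.0, 1.212]
contact_force: [0.0, -1.6, 1.5]
opening: 0.0004
```

Emit:
apply_moves:
  rows:
    - {"xyz": [2,0,0],"turn": 0}
    - {"xyz": [2,0,0],"turn": 0}
    - {"xyz": [0,0,0],"turn": 0}

```text
time: 22.22
tool_pos: [0.491, -0.3128, 0.0676]
tool_rot: [-3.141, -0.0, 1.212]
contact_force: [0.5, -0.3, 0.8]
opening: 0.0006
```

Emit:
apply_moves:
  rows:
    - {"xyz": [1,0,0],"turn": 0}
    - {"xyz": [1,0,0],"turn": 0}
    - {"xyz": [0,0,0],"turn": 0}

```text
time: 22.6
tool_pos: [0.4917, -0.3111, 0.0677]
tool_rot: [-3.142, -0.0, 1.212]
contact_force: [0.1, -1.5, 0.4]
opening: 0.0005
```

Emit:
apply_moves:
  rows:
    - {"xyz": [1,0,0],"turn": 0}
    - {"xyz": [1,0,0],"turn": 0}
    - {"xyz": [0,0,0],"turn": 0}

```text
time: 22.98
tool_pos: [0.4923, -0.3097, 0.0678]
tool_rot: [3.141, 0.001, 1.212]
contact_force: [-1.2, -3.3, 1.7]
opening: 0.0
```

Emit:
apply_moves:
  rows:
    - {"xyz": [1,0,0],"turn": 0}
    - {"xyz": [0,0,0],"turn": 0}
    - {"xyz": [0,0,0],"turn": 0}

```text
time: 23.35
tool_pos: [0.4924, -0.3095, 0.0678]
tool_rot: [3.141, 0.002, 1.211]
contact_force: [-2.7, -6.6, 0.9]
opening: 0.0004
```

Emit:
apply_moves:
  rows:
    - {"xyz": [-5,0,0],"turn": 0}
    - {"xyz": [-12,0,0],"turn": 0}
    - {"xyz": [-15,0,0],"turn": 0}
    - {"xyz": [-10,0,-15],"turn": 0}
    - {"xyz": [0,0,-35],"turn": 0}
    - {"xyz": [0,0,-35],"turn": 0}
    - {"xyz": [0,0,-35],"turn": 0}
    - {"xyz": [0,0,-25],"turn": 0}
    - {"xyz": [0,0,0],"turn": 0}
    - {"xyz": [0,0,0],"turn": 0}

```text
time: 24.6
tool_pos: [0.4775, -0.3476, 0.2121]
tool_rot: [-3.141, -0.0, 1.211]
contact_force: [0.1, 0.6, -0.6]
opening: 0.0006
```

```bash
python3 - <<'E'
from cell import robot
from h import *
import cv2
c=wcam(robot,'w8')
y=-.359;o=np.array([560,-212.5]);Rm=np.array([[np.cos(y),-np.sin(y)],[np.sin(y),np.cos(y)]])
def P(f):
    w=np.r_[Rm@np.array(f[:2])+o,f[2]]/1e3; q=c["mtx"]@(c["R"]@w+c["t"]);return (q[:2]/q[2]).round(0)
for f in [(-41,-101,92),(-19,-101,92),(-41,-107,91.7),(-41,-133,81),(-153,-50,62.5),(-153,50,62.5),(-29,-39,101),(-29,0,101),(-29,39,101)]: print(f,P(f))
E
```

```text
24.6 [ 0.4775 -0.3476  0.2121] [-3.141 -0.     1.211] [-0.76  0.47  1.36 -0.    1.31 -0.4 ] [ 0.1  0.6 -0.6] 0.0006050882512475638
[[-0.001 -0.968 -0.251  0.068]
 [ 1.    -0.001 -0.001 -0.   ]
 [ 0.    -0.251  0.968 -0.158]
 [ 0.     0.     0.     1.   ]]
(-41, -101, 92) [303. 133.]
(-19, -101, 92) [330. 133.]
(-41, -107, 91.7) [303. 141.]
(-41, -133, 81) [304. 171.]
(-153, -50, 62.5) [172.  71.]
(-153, 50, 62.5) [158. -66.]
(-29, -39, 101) [318.  48.]
(-29, 0, 101) [318. -12.]
(-29, 39, 101) [318. -78.]
```

View pics/w8.png

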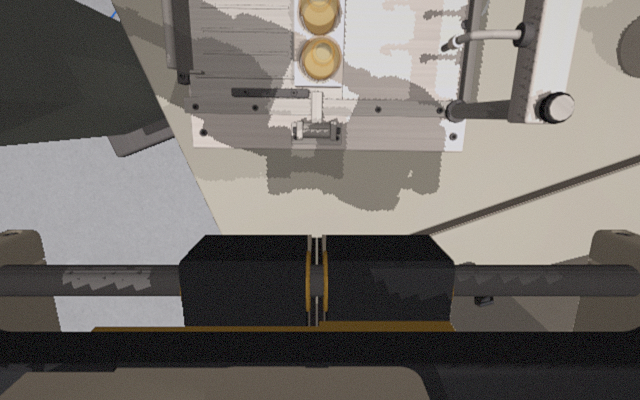

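```bash
python3 -c "
from cell import robot
print(robot.hand_in())"
```

```text
the job is handed in; nothing more can be done
None
```

I opened the latch, drew the slide out to its stop and shut the latch behind the bar. I handed the job in at about 24.6 s of the 64 s; no verdict is reported.

- **Latch open:** I pushed the tab outward with the closed fingertips. In a wrist picture it stood at about 0.6 rad, matching the projected tab position.
- **Slide out:** I hooked the lip from behind at z 38 mm, off-centre to the right. It drew at about 3–4 N until the force rose to about 9 N with no further movement, so it was at its stop.
- **Latch shut:** I pushed the tab back from outside until it stopped at about 7 N, within 1 mm of where upright was predicted.
- **Final picture:** The tab was upright (row 131 against 133 predicted). The nose was down just behind the end of the latch bar, and the lip was at its fully-out position. The middle and right bottles were standing in their pockets, and the arm was clear.

**Not checked:** The left bottle was outside the final view. I last saw it standing in its pocket after the draw, before the latch was closed. I did not re-check the other things on the bench at the end, though the arm stayed away from them.

**Picture budget:** I viewed 14 pictures, crops included, against the budget of 10. The extra ones mostly went on judging the latch angle, because the force readings were too noisy to show it.

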